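# Shut the draught shield and tare the balance

### The arm

A 6-joint arm with a two-finger parallel gripper is mounted at the origin on the work surface. World frame = base frame: x ahead of the robot, y to its left, z up, the work surface at z = 0. Lengths are in m, angles in rad, forces in N, time in s.
With the tool pointing down it reaches from about 0.25 to 0.775 m from the base axis. Payload 4 kg.
Tool frame: the origin (TCP) lies on the centre line of the jaws, within the pads' length; the fingertips stand 19 mm ahead of it and the grasp point (between the pads) is the TCP; z points along the fingers, y is the line along which they close (so a half turn about z gives the same grasp; the last joint's range is limited). The gripper opens to 85 mm and grips with 20 to 120 N. Pads are 22 mm wide; open, the fingers measure 114 mm over their backs; the gripper's body (76 mm by 85 mm) begins 54 mm behind the grasp point. The pads swing forward as they close: fully open they stand 13 mm farther back than shut.
Start: joints at [-1.269, 0.087, 1.371, -0, 1.684, -0.103], TCP at [0.217, -0.506, 0.25] pointing down, gripper open.
Joint ranges: [-3.1, 3.1], [-0.76, 2.03], [0.27, 2.55], [-1.08, 4.22], [0.17, 2.65], [-2.57, 2.57]. Speed limits (rad/s): [2.79, 2.79, 3.14, 3.14, 3.14, 3.14].

### API

Orientations are given as a unit quaternion [x, y, z, w].
In Python, from workcell import manip gives the robot as it stands. The module is installed in compiled form; this text tells all that it offers.
- The arm moves only by the shell command python3 -m pendant 'ROWS'. ROWS is JSON, a list of rows, each a list of 7 numbers: the gripper's target within -1 to 1 (shut at 1, half-way at 0, fully open at -1), then the shift along the tool's x, y, z in m, then the turn, a rotation vector about the tool's x, y, z in degrees. A call has 1 to 12 rows; each row shifts and turns the commanded pose from where the row before left it, along the tool's axes as they then stand; what a row does not reach is not made up. A row lasts 1/12 s, in which the tool goes at most 41.7 mm and 7.16 degrees, less where a joint would pass 70% of its speed; a pose out of reach is approached as far as the arm can. A call is refused whole if a number of a shift passes 0.0417 or a number of a turn 7.16, either way. A call with a gripper value outside its range is refused whole. The fingers move at their own pace and stop on an object; the grip force is fixed at half the most. Time passes only in rows, so rows that do not move let the fingers close. It gives the time, the measured TCP pose, the force, the opening and the grip force at its end, in the units of the state.
- manip.observe(): the state, without advancing time (a new reading comes with each control period).
- manip.get_image(name): name is "scene" or "top"; returns the picture (384x512x3 uint8, blue, green, red); there is no depth.
- manip.get_calibration(name): a dict with "fx", "fy", "cx", "cy" (pixels), "view" (4x4, takes a point from world to camera coordinates). Camera axes: x right, y down, z forward; pixel columns grow to the right and rows downward; lengths in m; the calibration is good to about 2 mm. A picture is of the moment at which its call begins. get_calibration takes no time and is no camera call.
- manip.close_job(): hands the job in; it is judged then, once.
Trained networks look in the newest picture that a camera, given by its name, has taken for a name from the list of things; names that differ only in an ending like _2 or _b are one class to them, and where a whole thing is asked for, a point or a joint stands for the part that bears it (a point fixed in the world has none). Each returns a list of dicts, best first, with "score" (0 to 1); they miss things now and then, are a little off and sometimes report something else, mostly with a low value. They report only what shows in the picture. A call takes as long as a camera call. They do not tell look-alikes from the thing itself.
- manip.find_in(camera, query): "bbox" ([left, top, right, bottom] in pixels, round what is visible of it).
- manip.landmark_of(camera, query): "centre" ([column, row] in pixels: a listed point, or the origin of a listed thing).
The state is a dict: "clock": time; "joints": joint angles; "qd": joint speeds; "effort": joint torques, N m; "tcp_pos": TCP position; "eef_rot": TCP orientation; "contact_force": force on the tool from outside, world axes, zero at the start; "ft_torque": the same for the moment, N m; "gripper_width": finger opening in m; "gripper_force": force on a finger pad.
Only numpy, scipy, OpenCV 4.12 (cv2) and the standard library are available. Lean on these libraries where they do the work, as an engineer would, in place of code of your own. Each camera call takes 0.05 s, during which the arm holds its last target. There are 200 camera calls.

### The job

Tare the balance that has the porcelain dish on its pan: first slide its glass lid fully shut with the fingertips against the ridge, then press its wide tare key lightly all the way down, let it come up again and draw the hand about ten centimetres clear of it. Use a light push only, pinching and lifting nothing. Leave the other keys, the dish, the other balance and all the bottles, glassware and tools alone.

Things in the scene. Friction and masses are not known exactly. Their poses are not given: they have to be found in the camera images.
- balance_a: the laboratory balance with the porcelain dish on its pan, 200 mm wide (y), 290 mm deep (x), fixed to the bench. Origin: centre of its footprint; x points from its front to its back, y to the left of someone facing its front, z up. Front panel at x -145 to -30 mm, rising backwards at 10 degrees from z 34 to 54 mm, with a display and a row of four keys near the front edge
- balance_a_pan (a point): centre of the top of balance_a's dark steel pan, 90 mm across, at x 50, z 72 mm of the balance. Around it stands a clear box (draught shield), x -20 to 142, y +-94 mm, 161 mm tall above the bench. The front part of its roof is a sliding glass lid
- balance_b: the other balance, its pan empty: the same model with the same keys, clear box and lid, fixed to the bench. Same axes and sizes as balance_a
- dish: white porcelain dish, 72 mm across the rim, 34 mm high, standing on the pan of balance_a. Origin: centre of its underside
- balance_a_lid (a joint): opening of balance_a's glass lid in m: 0 shut, at most 0.095; it slides level to the balance's back (+x) to open and forward (-x) to shut, against about 1 N of friction, stays where left, and meets a hard stop when shut
- balance_a_ridge (a point): centre of the top of the finger ridge on balance_a's lid, moving with it: an upright grey bar 100 mm long across the balance (y), 10 mm thick (x), 19 mm high, along the lid's front edge. The lid's glass lies behind it (+x), 19 mm below this point. Axes as the balance's. With the lid shut it is at x -13, y 0, z 177 mm of the balance; the lid's side rails stand 3 mm above the glass
- balance_a_tare (a joint): travel of balance_a's tare key in m: 0 up, 0.004 fully down at its stop; it springs back, and takes about 1.5 N to start and 5 N to go fully down, straight into the panel
- balance_a_tare_top (a point): centre of the top face of balance_a's tare key, moving with it: the one wide bar key, 56 mm across the balance (y) by 16 mm (x), 6.5 mm proud of the panel, in the key row's middle, 93 mm in front of the clear box. z axis: out of the panel, leaning 10 degrees to the front
- balance_a_power (a joint): travel of balance_a's power key in m, 0 up to 0.004 down: a round key 16 mm across, 6.5 mm proud of the panel, 52 mm to the left (+y) of the tare key's centre
- balance_a_print (a joint): travel of balance_a's print key in m, 0 up to 0.004 down: a round key 16 mm across, 6.5 mm proud of the panel, 48 mm to the right (-y) of the tare key's centre
- balance_a_mode (a joint): travel of balance_a's mode key in m, 0 up to 0.004 down: a round key 16 mm across, 6.5 mm proud of the panel, 76 mm to the right (-y) of the tare key's centre
- spare_dish: a second white porcelain dish like the first, standing on the bench between the balances. Origin: its underside's centre
- weighing_jar: small glass weighing jar with lid, 38 mm across, 50 mm high, between the balances. Origin: its underside's centre
- dropper_1: amber dropper bottle with rubber bulb, 29 mm across, 85 mm high, between the balances. Origin: its underside's centre
- dropper_2: amber dropper bottle like dropper_1, between the balances. Origin: its underside's centre
- spatula: double-ended steel spatula 172 mm long lying on the bench beside the balances, along its x axis
- forceps: steel forceps 115 mm long lying on the bench beside the balances, along its x axis
Things that resemble listed ones, but are neither listed nor needed, are in the scene too. What is shaped like the dish but yellow is not meant.

How it is judged:
By the outcome, as a careful person would: the job done as asked, in the order asked, and still so for the second after the job is handed in, with the robot touching nothing.
It also fails if it takes over 38 s, if anything falls off the work surface, if the arm or the gripper's body presses on something with over 40 N, if the wrist force passes 120 N, or if a joint passes its speed limit or range.

## Working session

There is one attempt and no reset: what is moved stays moved. The work goes in short steps, Python scripts to look and compute and a shell command to move; the robot and the scene stay as the last step left them, time stands still between calls to the robot, and variables do not carry over. Pictures are saved under pics/ and viewed, at most 10 in all, crops included, and the job is handed in when it is done.

```bash
mkdir -p pics; python3 - <<'E'
from workcell import manip
import cv2
s=manip.observe(); print(s)
for n in ("scene","top"):
    cv2.imwrite(f"pics/{n}0.png",manip.get_image(n)); c=manip.get_calibration(n); print(n,c)
    for q in ("balance_a_pan","balance_a_ridge","balance_a_tare_top","balance_a","dish","balance_a_power","balance_a_mode"):
        print(q,[(round(d['score'],2),[round(float(v)) for v in d['centre']]) for d in manip.landmark_of(n,q)[:5]])
E
```

```text
{'clock': 0.0, 'joints': array([-1.26913424e+00,  8.79782747e-02,  1.37229150e+00, -3.75186483e-05,
        1.68359619e+00, -1.03140550e-01]), 'qd': array([-7.39228470e-04,  5.14419821e-04,  3.03947731e-04, -5.01639810e-05,
       -3.72225885e-04,  2.98282460e-04]), 'effort': array([-7.93217150e-04, -3.51872528e+01, -3.13275218e+01, -2.51166293e-04,
        1.06771031e-02, -8.16651866e-07]), 'tcp_pos': array([ 0.21643643, -0.505118  ,  0.24910746]), 'eef_rot': array([ 9.79586472e-01,  2.01020029e-01, -1.31190635e-04, -1.12921098e-03]), 'contact_force': array([-0.62226461, -0.08287902,  0.90038104]), 'ft_torque': array([ 0.00703726,  0.01842619, -0.0105895 ]), 'gripper_force': 0.0, 'gripper_width': 0.08564485748402365}
scene {'fx': 478.45074643837296, 'fy': 478.45074643837296, 'cx': 247.91086133752128, 'cy': 185.6352226763915, 'view': array([[ 0.47199639,  0.88158309, -0.00553836, -0.24298827],
       [ 0.59092793, -0.32103018, -0.74009716, -0.22358126],
       [-0.65423512,  0.34605041, -0.67247715,  1.88776692],
       [ 0.        ,  0.        ,  0.        ,  1.        ]])}
balance_a_pan [(0.58, [233, 189])]
balance_a_ridge [(0.84, [184, 220])]
balance_a_tare_top []
balance_a [(0.87, [311, 201])]
dish [(0.84, [266, 259])]Traceback (most recent call last):
  File "<stdin>", line 7, in <module>
ValueError: it knows: balance, balance_a_pan, balance_a_ridge, balance_a_tare_top, dish, dropper, forceps, spare_dish, spatula, weighing_jar
```

```bash
python3 - <<'E'
from workcell import manip
import cv2
n="top"
print({k:v for k,v in manip.get_calibration(n).items()})
for n in ("scene","top"):
    im=manip.get_image(n); cv2.imwrite(f"pics/{n}1.png",cv2.resize(im,(800,600),interpolation=cv2.INTER_CUBIC))
    for q in ("balance_a_pan","balance_a_ridge","balance_a_tare_top","balance_a","dish"):
        print(n,q,[(round(d['score'],2),[round(float(v)) for v in d['centre']]) for d in manip.landmark_of(n,q)[:5]])
E
```

```text
{'fx': 393.8828406348261, 'fy': 393.8828406348261, 'cx': 256.3383481325689, 'cy': 187.1903348118659, 'view': array([[-0.13088152, -0.99139112,  0.00369777,  0.05758656],
       [-0.9652147 ,  0.12657244, -0.22877936,  0.58819522],
       [ 0.22634179, -0.03351213, -0.97347128,  0.98314818],
       [ 0.        ,  0.        ,  0.        ,  1.        ]])}
scene balance_a_pan []
scene balance_a_ridge [(0.91, [184, 220])]
scene balance_a_tare_top [(0.52, [256, 215])]
scene balance_a [(0.62, [314, 200])]
scene dish [(0.77, [267, 260])]
top balance_a_pan [(0.59, [342, 167])]
top balance_a_ridge [(0.7, [349, 158])]
top balance_a_tare_top [(0.64, [337, 224])]
top balance_a [(0.88, [175, 208]), (0.85, [335, 187])]
top dish [(0.88, [263, 147]), (0.61, [345, 164])]
```

View pics/scene1.png

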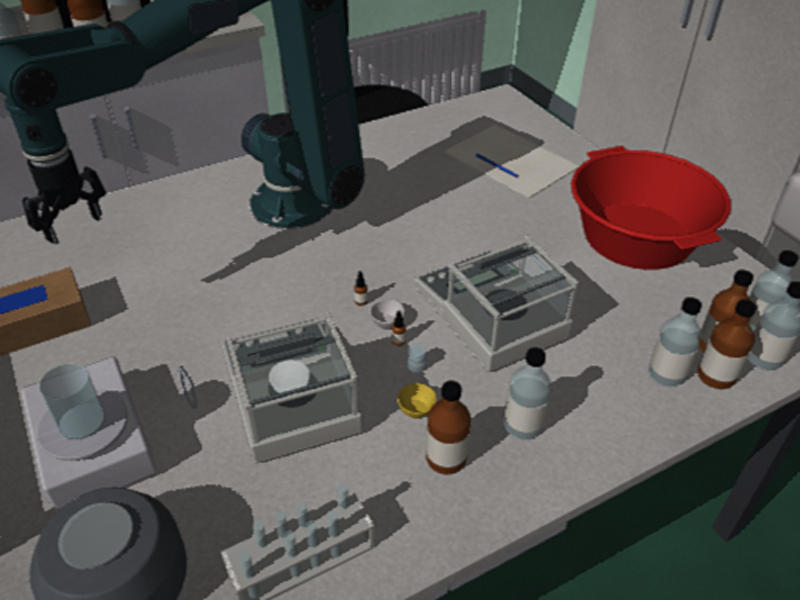

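View pics/top1.png

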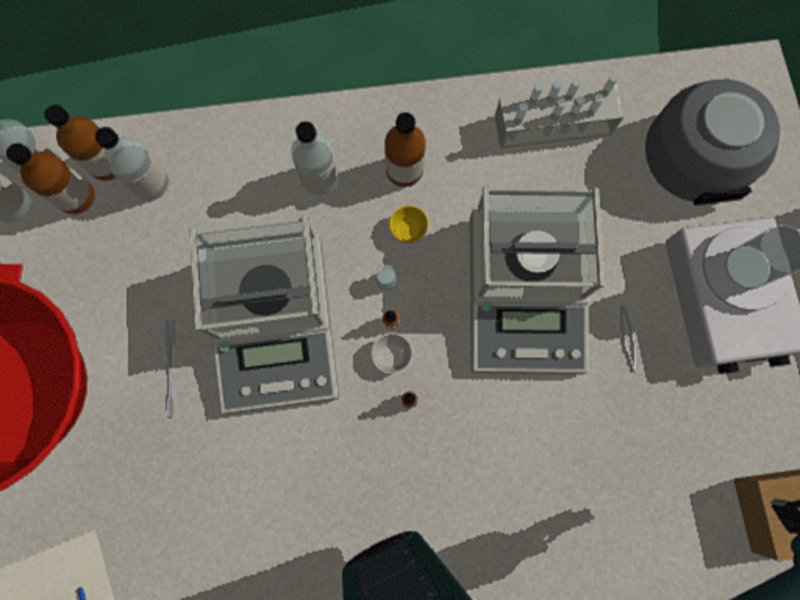

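The dish balance (balance_a) is on the right in the top view: tare key near (530,353), ridge near (540,250) in the 800 px picture. In the scene view it's the left box, around (290,380). I'll zoom in on both for precise features.

```bash
python3 - <<'E'
import cv2,numpy as np
from workcell import manip
t=cv2.imread("pics/top0.png") if __import__('os').path.exists("pics/top0.png") else manip.get_image("top")
s=cv2.imread("pics/scene0.png")
cv2.imwrite("pics/tcrop.png",cv2.resize(t[115:245,295:395],None,fx=4.6,fy=4.6,interpolation=cv2.INTER_CUBIC))
cv2.imwrite("pics/scrop.png",cv2.resize(s[195:300,135:240],None,fx=5.6,fy=5.6,interpolation=cv2.INTER_CUBIC))
E
```

```text
(no output)
```

View pics/tcrop.png

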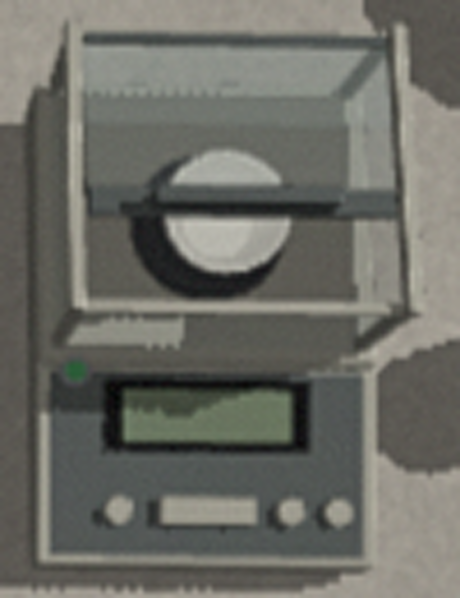

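View pics/scrop.png

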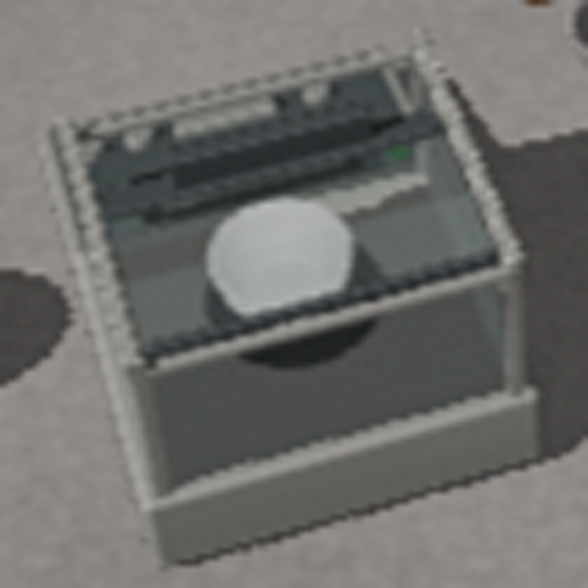

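The crops show the keys in a row at crop row ~511 (power 119, tare 208, print 291, mode 338), the box-top corners, and the ridge as a dark bar about halfway along the roof, so the lid is open. I'll fit the pose from these.

```bash
cat > fit.py <<'E'
import numpy as np
from workcell import manip
from scipy.optimize import least_squares
C={n:manip.get_calibration(n) for n in ("top","scene")}
def proj(n,P):
    c=C[n];q=c["view"][:3,:3]@P+c["view"][:3,3]
    return np.array([c["fx"]*q[0]/q[2]+c["cx"],c["fy"]*q[1]/q[2]+c["cy"]])
kz=.034+.032*np.tan(np.radians(10))+.0064
kx=-.113-.001
T=lambda u,v:("top",(u/4.6+295-.4,v/4.6+115-.4)); S=lambda u,v:("scene",(u/5.6+135-.4,v/5.6+195-.4))
obs=[((kx,.052,kz),T(119,509)),((kx,0,kz),T(208,511)),((kx,-.048,kz),T(291,511)),((kx,-.076,kz),T(338,512)),
((-.145,.1,.034),T(40,563)),((-.145,-.1,.034),T(369,566)),
((-.02,.094,.161),T(72,308)),((-.02,-.094,.161),T(418,313)),((.142,.094,.161),T(70,24)),((.142,-.094,.161),T(405,24)),
((.142,-.094,.161),S(140,368)),((.142,.094,.161),S(522,262)),((-.02,-.094,.161),S(52,125)),((-.02,.094,.161),S(425,42)),
((.145,-.1,0),S(165,567)),((.145,.1,0),S(538,455)),
(("r",0),T(240,193)),(("r",0),S(274,143))]
def world(p,b):
    if b[0]=="r": b=(-.013+p[3],0,.177)
    c,s=np.cos(p[2]),np.sin(p[2])
    return np.array([p[0]+c*b[0]-s*b[1],p[1]+s*b[0]+c*b[1],b[2]])
if __name__=="__main__":
    f=lambda p:np.concatenate([proj(n,world(p,b))-uv for b,(n,uv) in obs])
    r=least_squares(f,[.5,-.2,0,.05],loss="soft_l1"); p=r.x
    print("pose",p.round(4),"yawdeg",np.degrees(p[2]).round(2))
    print(f(p).reshape(-1,2).round(1).tolist())
    print("tare",world(p,(kx,0,kz)).round(4),"ridge",world(p,("r",0)).round(4),"shut",world(p,(-.013,0,.177)).round(4))
E
python3 fit.py
```

```text
pose [ 0.5745 -0.2433 -0.1404  0.0531] yawdeg -8.04
[[-0.1, 0.5], [0.0, 0.2], [-0.0, 0.4], [0.3, 0.3], [-1.3, 0.7], [1.9, 0.8], [-0.6, -0.7], [1.3, -1.0], [-1.5, -1.0], [-0.1, -0.3], [-2.3, -0.2], [0.8, -1.1], [0.9, -0.5], [0.1, -2.3], [-0.8, 3.3], [2.2, 2.5], [1.9, -0.9], [-0.4, -1.5]]
tare [ 0.4617 -0.2273  0.046 ] ridge [ 0.6143 -0.2489  0.177 ] shut [ 0.5617 -0.2415  0.177 ]
```

Pose fit is good to about 1–2 px: yaw −8.0°, lid open about 53 mm. Now I turn the tool to balance axes with the fingers shut.

```bash
python3 -m pendant '[[1,0,0,-0.005,0,0,6.24],[1,0,0,-0.005,0,0,6.24],[1,0,0,-0.005,0,0,6.24],[1,0,0,-0.005,0,0,6.24],[1,0,0,0,0,0,6.24],[1,0.02,-0.016,0,0,0,0],[1,0.028,-0.022,0,0,0,0],[1,0.028,-0.022,0,0,0,0],[1,0.028,-0.022,0,0,0,0],[1,0.028,-0.022,0,0,0,0],[1,0.028,-0.022,0,0,0,0],[1,0.028,-0.022,0,0,0,0]]'
cat > st.py <<'E'
import numpy as np
from workcell import manip
from scipy.spatial.transform import Rotation as R
P=np.array([.5745,-.2433]);a=-.1404
s=manip.observe();r=R.from_quat(s["eef_rot"]).as_matrix();t=s["tcp_pos"]
A=np.array([[np.cos(a),-np.sin(a),0],[np.sin(a),np.cos(a),0],[0,0,1]])
b=A.T@(t-[*P,0]); tip=A.T@(t+.019*r[:,2]-[*P,0])
print("t",round(s["clock"],2),"tcp_bal mm",(b*1e3).round(1),"tip",(tip*1e3).round(1),"\ntool axes in bal (cols)\n",(A.T@r).round(3),"\nF bal",(A.T@s["contact_force"]).round(2),"w",round(s["gripper_width"],4))
E
python3 st.py
```

```text
clock: 1.95
tcp_pos: [0.4247, -0.3841, 0.2705]
eef_rot: [0.998, -0.07, 0.0, 0.0]
contact_force: [0.3, -0.5, 0.1]
gripper_width: 0.0001
gripper_force: 0.0
t 1.95 tcp_bal mm [-128.6 -160.4  270.5] tip [-128.6 -160.4  251.5] 
tool axes in bal (cols)
 [[ 1.     0.001  0.   ]
 [ 0.001 -1.    -0.   ]
 [ 0.     0.    -1.   ]] 
F bal [ 0.37 -0.49  0.06] w 0.0001
```

```bash
python3 -m pendant '[[1,0.025,-0.02,0,0,0,0],[1,0.025,-0.02,0,0,0,0],[1,0.025,-0.02,0,0,0,0],[1,0.025,-0.02,0,0,0,0],[1,0.025,-0.02,0,0,0,0],[1,0.025,-0.02,0,0,0,0],[1,0.025,-0.015,0,0,0,0],[1,0.015,0,0,0,0,0],[1,0,0,0,0,0,0],[1,0,0,0,0,0,0]]'; python3 st.py; python3 - <<'E'
from workcell import manip
import cv2
t=manip.get_image("top"); s=manip.get_image("scene")
a=cv2.resize(t[100:250,280:410],(390,450),interpolation=cv2.INTER_CUBIC);b=cv2.resize(s[150:300,120:250],(390,450),interpolation=cv2.INTER_CUBIC)
cv2.imwrite("pics/c2.png",cv2.hconcat([a,b]))
E
```

```text
clock: 2.78
tcp_pos: [0.6305, -0.2778, 0.2693]
eef_rot: [0.998, -0.069, -0.001, -0.0]
contact_force: [-0.7, -0.7, 0.2]
gripper_width: -0.0002
gripper_force: 0.0
t 2.78 tcp_bal mm [ 60.3 -26.3 269.3] tip [ 60.3 -26.3 250.3] 
tool axes in bal (cols)
 [[ 1.     0.001 -0.002]
 [ 0.001 -1.     0.   ]
 [-0.002 -0.    -1.   ]] 
F bal [-0.6  -0.78  0.19] w -0.0002
```

View pics/c2.png

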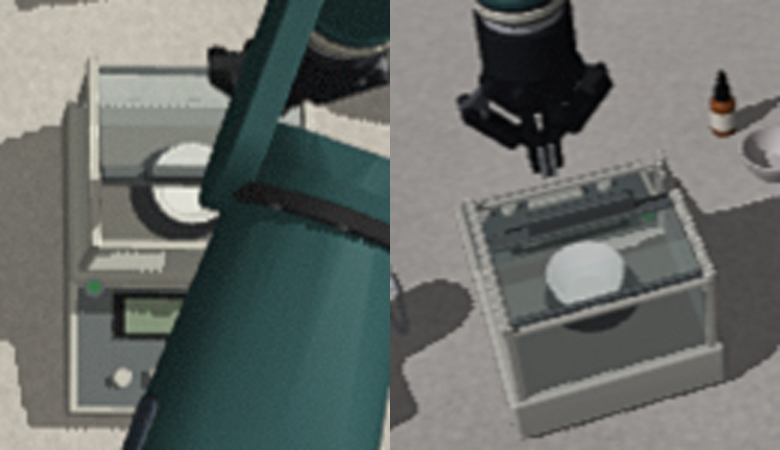

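The fingers are shut above the box; the lid is still half open and the arm hides the top view. Next I centre behind the ridge and descend.

```bash
python3 -m pendant '[[1,0.009,-0.013,0,0,0,0],[1,0.009,-0.013,0.01,0,0,0],[1,0,0,0.015,0,0,0],[1,0,0,0.015,0,0,0],[1,0,0,0.015,0,0,0],[1,0,0,0.010,0,0,0],[1,0,0,0.005,0,0,0],[1,0,0,0,0,0,0],[1,0,0,0,0,0,0]]'; python3 st.py; python3 - <<'E'
from workcell import manip
import cv2
s=manip.get_image("scene")
print(manip.landmark_of("scene","balance_a_ridge"))
cv2.imwrite("pics/c3.png",cv2.resize(s[180:270,130:240],(770,630)[:1]+(600,),interpolation=cv2.INTER_CUBIC))
E
```

```text
clock: 3.63
tcp_pos: [0.652, -0.2545, 0.2006]
eef_rot: [0.998, -0.07, 0.0, 0.0]
contact_force: [0.2, -0.1, 0.3]
gripper_width: -0.0
gripper_force: 0.0
t 3.63 tcp_bal mm [ 7.830e+01 -2.000e-01  2.006e+02] tip [ 78.3  -0.2 181.6] 
tool axes in bal (cols)
 [[ 1.     0.001  0.   ]
 [ 0.001 -1.    -0.   ]
 [ 0.     0.    -1.   ]] 
F bal [ 0.26 -0.1   0.28] w -0.0
[{'centre': [185.3, 219.5], 'score': 0.79}]
```

View pics/c3.png

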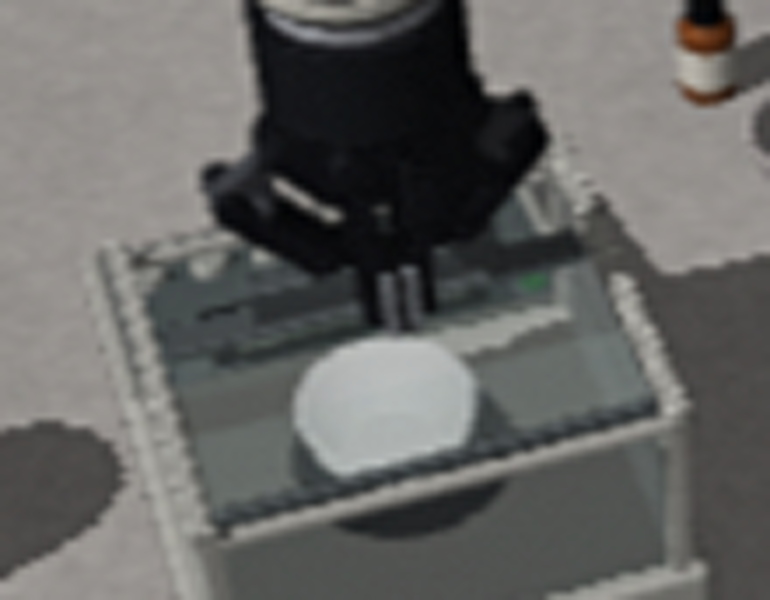

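The fingertips stand behind the ridge, at about (400,325) against the ridge at (390,300). I descend to 8 mm above the glass, then start pushing forward.

```bash
python3 -m pendant '[[1,0,0,0.005,0,0,0],[1,0,0,0.005,0,0,0],[1,0,0,0.004,0,0,0],[1,0,0,0,0,0,0],[1,-0.006,0,0,0,0,0],[1,-0.006,0,0,0,0,0],[1,-0.005,0,0,0,0,0],[1,-0.004,0,0,0,0,0],[1,-0.004,0,0,0,0,0],[1,-0.004,0,0,0,0,0],[1,-0.004,0,0,0,0,0]]'; python3 st.py
```

```text
clock: 4.65
tcp_pos: [0.619, -0.2501, 0.1868]
eef_rot: [0.998, -0.07, 0.001, 0.0]
contact_force: [1.4, -0.6, 1.3]
gripper_width: 0.0
gripper_force: 0.5
t 4.65 tcp_bal mm [ 45.1  -0.5 186.8] tip [ 45.1  -0.5 167.8] 
tool axes in bal (cols)
 [[ 1.     0.001  0.002]
 [ 0.001 -1.    -0.   ]
 [ 0.002  0.    -1.   ]] 
F bal [ 1.49 -0.38  1.31] w 0.0
```

```bash
python3 -m pendant '[[1,-0.004,0,0,0,0,0],[1,-0.004,0,0,0,0,0],[1,-0.004,0,0,0,0,0],[1,-0.004,0,0,0,0,0],[1,-0.004,0,0,0,0,0],[1,-0.004,0,0,0,0,0],[1,-0.003,0,0,0,0,0],[1,-0.003,0,0,0,0,0],[1,-0.002,0,0,0,0,0],[1,0,0,0,0,0,0]]'; python3 st.py; python3 -m pendant '[[1,-0.002,0,0,0,0,0],[1,-0.002,0,0,0,0,0],[1,0,0,0,0,0,0]]'; python3 st.py
```

```text
clock: 5.48
tcp_pos: [0.5868, -0.2456, 0.1862]
eef_rot: [0.998, -0.07, -0.0, -0.0]
contact_force: [0.3, 0.7, 0.4]
gripper_width: -0.0003
gripper_force: 0.0
t 5.48 tcp_bal mm [ 12.5  -0.6 186.2] tip [ 12.5  -0.6 167.2] 
tool axes in bal (cols)
 [[ 1.     0.    -0.001]
 [ 0.    -1.    -0.   ]
 [-0.001  0.    -1.   ]] 
F bal [0.17 0.71 0.41] w -0.0003
clock: 5.73
tcp_pos: [0.5831, -0.2451, 0.1861]
eef_rot: [0.998, -0.07, -0.0, -0.0]
contact_force: [-0.5, -0.3, -0.5]
gripper_width: 0.0001
gripper_force: 0.0
t 5.73 tcp_bal mm [  8.7  -0.6 186.1] tip [  8.7  -0.6 167.1] 
tool axes in bal (cols)
 [[ 1.     0.001 -0.001]
 [ 0.001 -1.    -0.   ]
 [-0.001  0.    -1.   ]] 
F bal [-0.42 -0.34 -0.47] w 0.0001
```

```bash
for i in 1 2; do python3 -m pendant '[[1,-0.001,0,0,0,0,0],[1,-0.001,0,0,0,0,0]]' >/dev/null; python3 st.py | grep -E "^t|F"; done; python3 -m pendant '[[1,-0.001,0,0,0,0,0],[1,0,0,0,0,0,0]]' >/dev/null; python3 st.py | grep -E "^t|F"
```

```text
t 5.9 tcp_bal mm [  7.1  -0.6 186.1] tip [  7.1  -0.6 167.1] 
tool axes in bal (cols)
F bal [ 1.22  0.76 -0.83] w 0.0002
t 6.07 tcp_bal mm [  5.   -0.6 186.1] tip [  5.   -0.6 167.1] 
tool axes in bal (cols)
F bal [ 0.42  0.1  -0.9 ] w -0.0004
t 6.23 tcp_bal mm [  3.9  -0.5 186.3] tip [  3.9  -0.5 167.3] 
tool axes in bal (cols)
F bal [-0.29  1.45  0.47] w 0.0002
```

```bash
for i in 1 2 3; do python3 -m pendant '[[1,-0.001,0,0,0,0,0],[1,0,0,0,0,0,0]]' >/dev/null; python3 st.py | grep -E "^t |F"; done; python3 - <<'E'
from workcell import manip
import cv2
s=manip.get_image("scene"); print(manip.landmark_of("scene","balance_a_ridge"))
cv2.imwrite("pics/c4.png",cv2.resize(s[180:270,130:240],(770,600),interpolation=cv2.INTER_CUBIC))
E
```

```text
t 6.4 tcp_bal mm [  3.   -0.6 186.3] tip [  3.   -0.6 167.3] 
F bal [ 0.76 -0.76  0.01] w 0.0001
t 6.57 tcp_bal mm [  2.2  -0.6 186.4] tip [  2.2  -0.6 167.4] 
F bal [ 1.18  0.11 -0.58] w -0.0005
t 6.73 tcp_bal mm [  2.1  -0.6 186.4] tip [  2.1  -0.6 167.4] 
F bal [ 4.67 -0.36 -1.23] w 0.0
[{'centre': [180.8, 207.5], 'score': 0.97}]
```

View pics/c4.png

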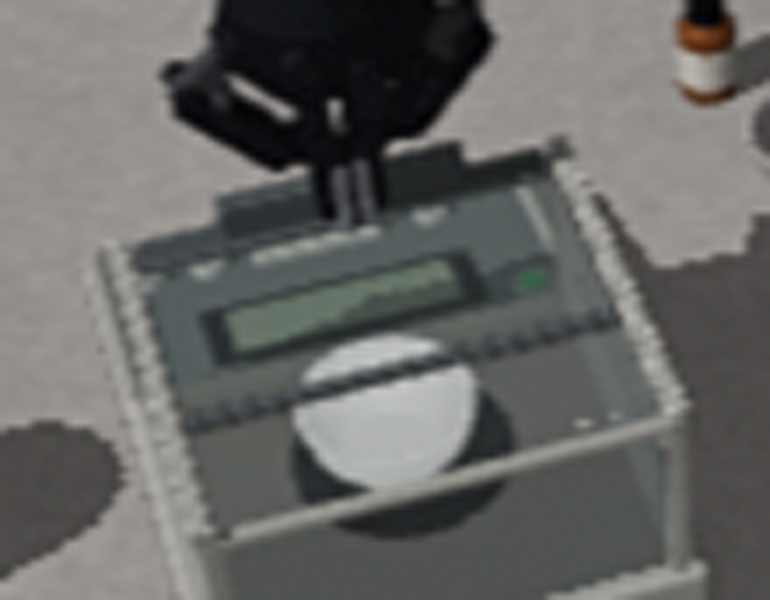

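The lid hit its stop: TCP stalled at 2.1 mm with force at 4.7 N, and the picture shows the ridge at the box's front edge. Small confirming push, then back off, lift and move ahead of the box.

```bash
python3 -m pendant '[[1,-0.0005,0,0,0,0,0],[1,0,0,0,0,0,0]]'; python3 -m pendant '[[1,0.003,0,0,0,0,0],[1,0.004,0,0,0,0,0],[1,0,0,-0.01,0,0,0],[1,0,0,-0.015,0,0,0],[1,0,0,-0.015,0,0,0],[1,-0.01,0,0,0,0,0],[1,-0.025,0,0,0,0,0],[1,-0.025,0,0,0,0,0],[1,-0.025,0,0,0,0,0],[1,-0.025,0,0,0,0,0],[1,-0.02,0,0,0,0,0],[1,0,0,0,0,0,0]]'; python3 st.py
```

```text
clock: 7.0
tcp_pos: [0.5764, -0.2441, 0.1865]
eef_rot: [0.998, -0.07, 0.002, 0.0]
contact_force: [7.1, -1.4, -2.2]
gripper_width: 0.0004
gripper_force: 3.3
clock: 8.0
tcp_pos: [0.4502, -0.2263, 0.2277]
eef_rot: [0.998, -0.071, -0.001, 0.0]
contact_force: [0.0, 0.4, 0.5]
gripper_width: 0.0003
gripper_force: 0.0
t 8.0 tcp_bal mm [-125.4   -0.6  227.7] tip [-125.5   -0.6  208.7] 
tool axes in bal (cols)
 [[ 1.    -0.001 -0.001]
 [-0.001 -1.    -0.001]
 [-0.001  0.001 -1.   ]] 
F bal [-0.03  0.42  0.54] w 0.0003
```

```bash
python3 -m pendant '[[1,0,0,0.015,0,0,0],[1,0,0,0.025,0,0,0],[1,0,0,0.025,0,0,0],[1,0,0,0.025,0,0,0],[1,0,0,0.02,0,0,0],[1,0,0,0.015,0,0,0],[1,0,0,0,0,5,0],[1,0,0,0,0,5,0],[1,0,0,0,0,0,0],[1,0,0,0,0,0,0]]'; python3 st.py; python3 - <<'E'
from workcell import manip
import cv2
t=manip.get_image("top"); s=manip.get_image("scene")
for n in ("top","scene"): print(n,manip.landmark_of(n,"balance_a_tare_top"),manip.landmark_of(n,"balance_a_ridge"))
a=cv2.resize(t[100:250,280:410],(390,450),interpolation=cv2.INTER_CUBIC);b=cv2.resize(s[150:300,120:250],(390,450),interpolation=cv2.INTER_CUBIC)
cv2.imwrite("pics/c5.png",cv2.hconcat([a,b]))
E
```

```text
clock: 8.83
tcp_pos: [0.4528, -0.2269, 0.1017]
eef_rot: [0.994, -0.07, 0.086, 0.006]
contact_force: [1.0, -0.3, 1.1]
gripper_width: -0.0001
gripper_force: 0.0
t 8.83 tcp_bal mm [-122.8   -0.8  101.7] tip [-119.5   -0.8   83. ] 
tool axes in bal (cols)
 [[ 0.985 -0.     0.172]
 [-0.    -1.    -0.   ]
 [ 0.172  0.    -0.985]] 
F bal [ 1.01 -0.13  1.12] w -0.0001
top [{'centre': [251.5, 225.9], 'score': 0.65}] [{'centre': [345.2, 180.3], 'score': 0.69}, {'centre': [250.6, 205.3], 'score': 0.62}]
scene [] [{'centre': [182.6, 207.6], 'score': 0.93}]
```

View pics/c5.png

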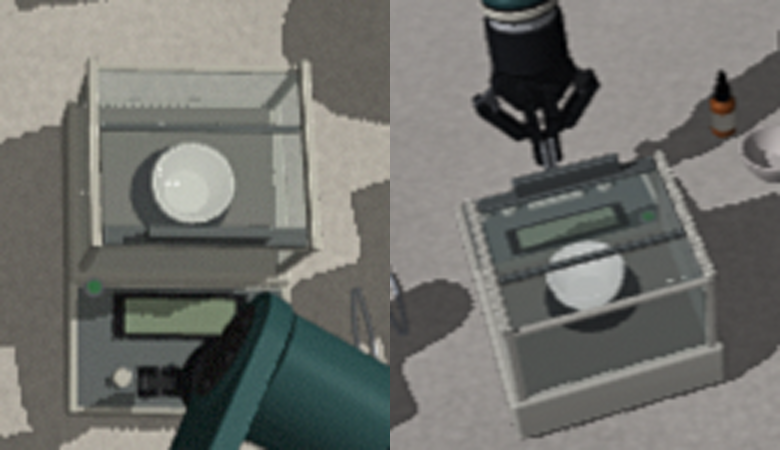

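Lid shut (ridge at the box front, both views) and the tool is tilted over the key row. Now along the tool axis toward the key.

```bash
python3 -m pendant '[[1,0,-0.0008,0.008,0,0,0],[1,0,0,0.01,0,0,0],[1,0,0,0.008,0,0,0],[1,0,0,0.005,0,0,0],[1,0,0,0.002,0,0,0],[1,0,0,0,0,0,0],[1,0,0,0,0,0,0]]'; python3 st.py; for i in 1 2 3 4; do python3 -m pendant '[[1,0,0,0.001,0,0,0],[1,0,0,0,0,0,0]]' >/dev/null; python3 st.py | grep -E "^t |F"; done
```

```text
clock: 9.72
tcp_pos: [0.459, -0.2268, 0.0686]
eef_rot: [0.994, -0.07, 0.087, 0.006]
contact_force: [0.6, -0.0, 0.2]
gripper_width: 0.0
gripper_force: 0.0
t 9.72 tcp_bal mm [-116.7    0.2   68.6] tip [-113.4    0.2   49.9] 
tool axes in bal (cols)
 [[ 0.985  0.001  0.173]
 [ 0.001 -1.     0.   ]
 [ 0.173 -0.    -0.985]] 
F bal [0.58 0.05 0.24] w 0.0
t 9.88 tcp_bal mm [-116.2    0.    68.2] tip [-112.9   -0.    49.5] 
F bal [0.14 0.17 0.17] w -0.0001
t 10.05 tcp_bal mm [-1.162e+02  1.000e-01  6.700e+01] tip [-1.129e+02  1.000e-01  4.830e+01] 
F bal [0.26 0.02 0.35] w -0.0001
t 10.22 tcp_bal mm [-116.2    0.2   65.8] tip [-112.9    0.2   47.1] 
F bal [0.22 0.37 0.37] w 0.0001
t 10.38 tcp_bal mm [-1.158e+02  1.000e-01  6.500e+01] tip [-1.125e+02  1.000e-01  4.630e+01] 
F bal [-0.59  0.62  1.6 ] w -0.0001
```

```bash
for i in 1 2 3 4; do python3 -m pendant '[[1,0,0,0.001,0,0,0],[1,0,0,0,0,0,0]]' >/dev/null; python3 st.py | grep -E "^t |F"; done
```

```text
t 10.55 tcp_bal mm [-1.156e+02  1.000e-01  6.410e+01] tip [-1.123e+02  1.000e-01  4.540e+01] 
F bal [-0.81 -1.04  2.67] w 0.0
t 10.72 tcp_bal mm [-1.155e+02  1.000e-01  6.310e+01] tip [-1.122e+02  1.000e-01  4.440e+01] 
F bal [-1.34  0.91  2.78] w -0.0001
t 10.88 tcp_bal mm [-1.153e+02  1.000e-01  6.210e+01] tip [-1.12e+02  1.00e-01  4.34e+01] 
F bal [-1.99 -0.15  3.48] w -0.0
t 11.05 tcp_bal mm [-1.151e+02  1.000e-01  6.130e+01] tip [-1.118e+02  1.000e-01  4.260e+01] 
F bal [-2.37  0.35  4.44] w 0.0001
```

```bash
for i in 1 2; do python3 -m pendant '[[1,0,0,0.0007,0,0,0],[1,0,0,0,0,0,0]]' >/dev/null; python3 st.py | grep -E "^t |F"; done
```

```text
t 11.22 tcp_bal mm [-1.151e+02  1.000e-01  6.120e+01] tip [-1.118e+02  1.000e-01  4.250e+01] 
F bal [-3.95  1.57  8.19] w -0.0001
t 11.38 tcp_bal mm [-1.151e+02  1.000e-01  6.120e+01] tip [-1.118e+02  1.000e-01  4.250e+01] 
F bal [-6.89  1.49 11.43] w 0.0001
```

Key bottomed: position stalled while force rose to about 12 N. Retract along the tool axis.

```bash
python3 -m pendant '[[1,0,0,-0.002,0,0,0],[1,0,0,-0.002,0,0,0],[1,0,0,-0.004,0,0,0],[1,0,0,-0.012,0,0,0],[1,0,0,-0.02,0,0,0],[1,0,0,-0.02,0,0,0],[1,0,0,-0.02,0,0,0],[1,0,0,-0.02,0,0,0],[1,0,0,-0.01,0,0,0],[1,0,0,0,0,0,0],[1,0,0,0,0,0,0],[1,0,0,0,0,0,0]]'; python3 st.py; python3 - <<'E'
from workcell import manip
import cv2
t=manip.get_image("top"); s=manip.get_image("scene")
a=cv2.resize(t[100:250,280:410],(390,450),interpolation=cv2.INTER_CUBIC);b=cv2.resize(s[150:300,120:250],(390,450),interpolation=cv2.INTER_CUBIC)
cv2.imwrite("pics/c6.png",cv2.hconcat([a,b]))
E
```

```text
clock: 12.38
tcp_pos: [0.4411, -0.2239, 0.1661]
eef_rot: [0.994, -0.07, 0.086, 0.005]
contact_force: [-0.2, 0.5, -0.8]
gripper_width: 0.0001
gripper_force: 0.0
t 12.38 tcp_bal mm [-134.8    0.5  166.1] tip [-131.5    0.6  147.4] 
tool axes in bal (cols)
 [[ 0.985  0.001  0.171]
 [ 0.    -1.     0.001]
 [ 0.171 -0.001 -0.985]] 
F bal [-0.24  0.47 -0.84] w 0.0001
```

View pics/c6.png

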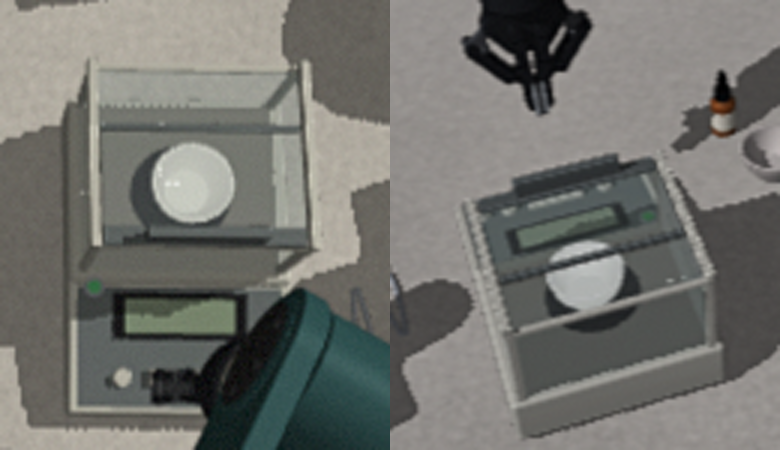

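The lid is shut, the dish hasn't moved, and the tip is about 103 mm clear of the key with the arm still. Handing in.

```bash
python3 -c "
from workcell import manip
print(manip.close_job())"
```

```text
the job is handed in; nothing more can be done
None
```

I slid balance_a's lid shut to its stop, pressed its tare key fully down (about 12–13 N at the stop) and released it, drew the hand about 10 cm clear, and handed the job in at about 12.5 s; no verdict came back, and the arm hid the tare key in the last picture, so I did not see it back up.

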